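# Pry the spring clip off the spindle and take down the empty reel

### The arm

A 7-joint arm with a two-finger parallel gripper is mounted at the origin on a cart in front of the work surface, level with it; the furniture and walls round the work are solid. World frame = base frame: x ahead of the robot, y to its left, z up, the work surface at z = 0. Lengths are in m, angles in rad, forces in N, time in s.
With the tool pointing down it reaches from about 0.425 to 0.875 m from the base axis. Payload 8.4 kg.
Tool frame: the origin (TCP) lies at the very end of the fingers, on their centre line; the grasp point (between the pads) lies 19 mm behind it; z points along the fingers, y is the line along which they close (so a half turn about z gives the same grasp; the last joint's range is limited). The gripper opens to 85 mm and grips with 20 to 120 N. Pads are 22 mm wide; open, the fingers measure 114 mm over their backs; the gripper's body (76 mm by 85 mm) begins 54 mm behind the grasp point. The pads swing forward as they close: fully open they stand 13 mm farther back than shut.
Start: joints at [1.156, 0.333, 0.04, 1.465, -0.013, 1.343, -0.059], TCP at [0.202, -0.618, 0.231] pointing down, gripper open.
Joint ranges: [-2.58, 2.58], [-0.38, 2.09], [-1.3, 1.39], [0.25, 2.4], [-1.5, 4.64], [0.08, 2.09], [-2.65, 2.65]. Speed limits (rad/s): [2.22, 2.22, 2.79, 2.79, 3.14, 3.14, 3.14].

### API

Orientations are given as a unit quaternion [w, x, y, z].
In Python, from rig import arm, gripper_to, kin, grab_frame, camera_model, spotter gives the robot as it stands. Calls block until the motion is done:
- arm.movep(position, orientation): joint-space move of the TCP to a pose.
- arm.line_to(position, rot=None, rate=0.15, until_force=None): straight line of the TCP; rot=None keeps the orientation; rate is the mean speed in m/s. With until_force (N) it stops when the force on the tool has changed by that much, and returns True; else False.
- arm.movej(angles): joint-space move.
- gripper_to(opening): finger opening in m; the grip force is fixed at half the most; returns when the fingers have stopped.
- arm.dwell(seconds).
- kin.ik(position, orientation): joint angles nearest the present ones, or None.
- grab_frame(name): name is "scene" or "top" or "wrist"; returns the picture (384x512x3 uint8, red, green, blue); there is no depth.
- camera_model(name): a dict with "fov_y" (degrees; the focal length in pixels is half the picture's height over the tangent of half this angle, whatever the lens; pixels are square), "cx", "cy" (the principal point, pixels), "R" (3x3) and "t" (3): a world point X has camera coordinates R X + t. Camera axes: x right, y down, z forward; pixel columns grow to the right and rows downward; lengths in m; the calibration is good to about 2 mm. A picture is of the moment at which its call begins: read the wrist's pose just before it. camera_model takes no time and is no camera call; for the wrist camera it gives the pose at the moment of the call.
A pose or a line that the arm cannot do raises arm.MotionError and nothing moves.
- arm.close_job(): hands the job in; it is judged then, once.
Trained networks look in the newest picture that a camera, given by its name, has taken for a name from the list of things; names that differ only in an ending like _2 or _b are one class to them, and where a whole thing is asked for, a point or a joint stands for the part that bears it (a point fixed in the world has none). Each returns a list of dicts, best first, with "p" (0 to 1); they miss things now and then, are a little off and sometimes report something else, mostly with a low value. They report only what shows in the picture. A call takes as long as a camera call.
- spotter.trace(thing, camera): "mask" (384x512 bool, what is visible of it) and "rect" ([centre column, centre row, width, height] in pixels, round what is visible of it).
- spotter.tip_of(thing, camera): "uv" ([column, row] in pixels: a listed point, or the origin of a listed thing).
Readings, each from a call of its own:
- arm.current_t(): time.
- arm.current_joint_positions(): joint angles.
- arm.current_joint_vel(): joint speeds.
- arm.current_joint_efforts(): joint torques, N m.
- arm.current_position(): TCP position.
- arm.current_eef_rot(): TCP orientation.
- arm.current_ft_force(): force on the tool from outside, world axes, zero at the start.
- arm.current_ft_torque(): the same for the moment, N m.
- arm.current_opening(): finger opening in m.
- arm.current_gripper_force(): force on a finger pad.
Only numpy, scipy, OpenCV 4.12 (cv2) and the standard library are available. Lean on these libraries where they do the work, as an engineer would, in place of code of your own. Each camera call takes 0.05 s, during which the arm holds its last target. There are 200 camera calls.

### The job

The wooden reel on the sloping stand is empty and has to come off. Take the hooked pick from its rest and, using the pick and not the fingers, pull the spring clip out of the groove in the spindle so that it drops into the trough of the stand; lay the pick back on its rest as it was, then lift the reel off the spindle and stand it upright on the bench. Do not touch the violin and do not shift the thread spool, the steel cup or the wood offcut.

Things in the scene. Friction and masses are not known exactly. Their poses are not given: they have to be found in the camera images.
- stand: Fixed wooden stand, 150 x 104 mm. Its board slopes at 33 degrees, low end towards the stand's -x (towards the robot). Origin on the bench under the spindle's foot, z vertical. The low 75 mm of the board is a trough with a lip and two side rails that rise 20 to 28 mm over the board; beside the reel the board has no rails and is 92 mm wide.
- groove (a point): Centre of the groove round the spindle, 39 mm up its axis from the board: neck 13 mm in diameter, groove 5 mm wide, above it 19.5 mm more of 20 mm spindle end.
- spindle_foot (a point): Foot of the steel spindle, in the face of the board, 115 mm over the bench. The spindle is square to the board (leans 33 degrees from vertical towards the stand's -x), 20 mm in diameter, 61 mm long.
- clip: Spring steel C-clip in the groove, 4 mm thick, 35 mm wide. Origin: on the spindle's axis when seated, at mid thickness; z up along the spindle, x up the slope. Its closed end (bridge) is down the slope, a 4.5 mm bar centred on x = -23 mm; the open mouth is at +x. Drawn towards -x its two jaws bow open: 5 to 8 N over the first 8 mm, then it springs off and slides down the board.
- clip_window (a point): Middle of the clip's window, the gap between spindle and bridge where the hook goes in: from x = -10 to -20.7 mm in the clip's frame, about 16 mm wide in y, at mid thickness. The hook fits in only when it stands nearly along the spindle, for the spindle's end leans out over the window. The reel's top face lies 2 to 3 mm below this point.
- reel: Empty wooden reel on the spindle, 34 mm high: two 50 mm flanges, 5 mm thick, on a 30 mm drum; 24 mm bore, 2 mm play all round on the spindle; about 60 g. Origin: centre of its underside; z along its axis. The clip keeps it on; without the clip it slides off along the spindle (63 mm of lift clears it).
- pick: Hooked pick, 50 g: wooden handle 90 mm long of 14 mm square section, brass ferrule, thin steel shank ending in a hook. Origin: middle of the handle; x along the handle towards the hook, z pointing away from the hook. The shank runs to x = 92 mm, then bends down (25 mm) and slightly back.
- hook_tip (a point): Point of the pick's hook: at x = 90.5, z = -26.8 mm in the pick's frame; wire 3.7 mm thick.
- rest: Fixed wooden rest for the pick, 110 x 46 mm: two notched posts 66 mm apart along its x carry the handle with the hook hanging free beyond its +x end. Origin: centre of its underside. Notches 22 mm wide, floor at 48 mm, cheeks to 61 mm; fingers go down between the posts (56 mm clear, base plate 10 mm thick).
- rest_seat (a point): Where the middle of the pick's handle lies on the rest, 55 mm above the bench; the pick's x is along the rest's x.
- violin: Violin propped in its clamp on the middle of the bench, up to 250 mm high; not to be touched. Behind it the bench top is clear for 45 mm round the point x = 0.62, y = -0.03 m (robot base frame); z = 0 is the bench top.
- full_spool: Bystander: small wooden spool wound with blue thread, 35 mm across, 42 mm high.
- cup: Bystander: small steel cup, 62 mm across, 42 mm high.
- offcut: Bystander: pale wood offcut, 31 x 86 x 14 mm.

How it is judged:
On the way, in this order (a step that is already met when the one before it is completed fails the run):
1. the hook is down in the clip's window while the clip still sits in its groove (x of hook_tip in the frame of clip between -0.0235 and -0.008 m and y of hook_tip in the frame of clip between -0.012 and 0.012 m and z of hook_tip in the frame of clip between -0.008 and 0.001 m and distance between clip and groove below 0.004 m), for 0.1 s.
2. the clip is out of the groove, clear of the spindle (distance between clip and groove above 0.025 m), for 0.1 s.
3. the pick lies on its rest again, let go (distance between pick and rest_seat below 0.015 m and angle between the x axis of pick and the x axis of rest, either way round below 0.25 rad and contact force between the fingers and pick below 0.1 N), for 0.2 s.
At the end, for the whole second after the job is handed in: The clip lies on the stand's board or in its trough, off the spindle; the pick lies on its rest (handle's middle within 15 mm of the seat, along the rest within 14 degrees); the reel stands upright (within 7 degrees, either flange down) on the bench; all three are at rest (x of clip in the frame of stand between -0.115 and 0.04 m and y of clip in the frame of stand between -0.05 and 0.05 m and z of clip in the frame of stand between 0.03 and 0.115 m and distance between pick and rest_seat below 0.015 m and angle between the x axis of pick and the x axis of rest, either way round below 0.25 rad and ((angle between reel's own z axis and vertical below 0.12 rad and height (world z) of reel between -0.004 and 0.008 m) or (angle between reel's own z axis and vertical above 3.02 rad and height (world z) of reel between 0.03 and 0.042 m)) and linear speed of each of clip, reel, pick below 0.02 m/s); the robot touches nothing.
It fails at once if the fingers press on the clip (over 1 N) (contact force between the fingers and clip above 1 N).
It fails at once if the violin is touched (contact force between any of the arm, the fingers, pick, reel and violin above 0.5 N).
It fails at once if the thread spool, cup or offcut is shifted by over 30 mm (distance of any of full_spool, cup, offcut from where it was at the start of the episode above 0.03 m).
It also fails if it takes over 54 s, if anything falls off the work surface, if the arm or the gripper's body presses on something with over 40 N, if the wrist force passes 120 N, or if a joint passes its speed limit or range.

## Working session

There is one attempt and no reset: what is moved stays moved. The work goes in short steps, each a Python script; the robot and the scene stay as the last script left them, time stands still between calls to the robot, and variables do not carry over. Pictures are saved under pics/ and viewed, at most 10 in all, crops included, and the job is handed in when it is done.

```bash
ls; mkdir -p pics; cat > h.py <<'E'
import numpy as np, cv2
from rig import arm, gripper_to, kin, grab_frame, camera_model, spotter
def save(im,name): cv2.imwrite('pics/'+name,cv2.cvtColor(im,cv2.COLOR_RGB2BGR))
def ray(m,uv):
    f=192/np.tan(np.radians(m['fov_y'])/2); R=np.array(m['R']);t=np.array(m['t'])
    d=R.T@np.array([(uv[0]-m['cx'])/f,(uv[1]-m['cy'])/f,1]); return -R.T@t,d/np.linalg.norm(d)
def proj(m,X):
    f=192/np.tan(np.radians(m['fov_y'])/2); c=np.array(m['R'])@X+np.array(m['t']); return np.array([m['cx']+f*c[0]/c[2],m['cy']+f*c[1]/c[2]])
def tri(rs):
    A=sum(np.eye(3)-np.outer(d,d) for o,d in rs);b=sum((np.eye(3)-np.outer(d,d))@o for o,d in rs)
    X=np.linalg.solve(A,b); return X,[np.linalg.norm(np.cross(X-o,d)) for o,d in rs]
def atz(r,z): o,d=r; return o+d*(z-o[2])/d[2]
E
python3 - <<'E'
from h import *
print(arm.current_t(),arm.current_eef_rot())
ms={}
fr={c:grab_frame(c) for c in('scene','top')}
for c in fr: save(fr[c],c+'0.png');ms[c]=camera_model(c);print(c,ms[c])
for n in['groove','spindle_foot','clip','clip_window','reel','pick','hook_tip','rest','rest_seat','stand','full_spool','cup','offcut','violin']:
    rs=[];o=''
    for c in fr:
        L=spotter.tip_of(n,c)
        if L: rs.append(ray(ms[c],L[0]['uv']));o+=f" {c} {np.round(L[0]['uv'],1)} p{L[0]['p']:.2f} n{len(L)}"
    print(n,o, [np.round(v,4) for v in tri(rs)] if len(rs)==2 else '')
cv2.imwrite('pics/both0.png',cv2.cvtColor(np.hstack([cv2.resize(fr['scene'],(400,300)),cv2.resize(fr['top'],(400,300))]),cv2.COLOR_RGB2BGR))
print(arm.current_t())
E
```

```text
pics
rig.py
0.0 [-7.93043173e-04  9.87557670e-01  1.57255168e-01 -1.79372516e-04]
scene {'fov_y': 46.11731281975945, 'cx': 251.37225264015947, 'cy': 194.6857347215227, 'R': array([[-0.75213646, -0.65899613,  0.00385149],
       [-0.38632731,  0.43617966, -0.81271059],
       [ 0.5338932 , -0.61275721, -0.58265483]]), 't': array([0.45443918, 0.22102352, 0.99859483])}
top {'fov_y': 49.789192070514616, 'cx': 256.38235115337073, 'cy': 198.91022352623597, 'R': array([[ 2.05092178e-03, -9.99997434e-01, -9.61772756e-04],
       [-9.98138883e-01, -1.98849051e-03, -6.09492916e-02],
       [ 6.09472227e-02,  1.08498501e-03, -9.98140400e-01]]), 't': array([0.14221078, 0.49571307, 1.02395752])}
groove  scene [145.2 228.1] p0.83 n1 top [136.6 170.7] p0.97 n2 [array([0.549 , 0.4076, 0.1425]), array([0.0009, 0.0009])]
spindle_foot  scene [139.2 237.4] p0.95 n1 top [134.5 165.6] p0.86 n1 [array([0.563 , 0.4192, 0.1163]), array([0.0024, 0.0024])]
clip  scene [146.3 228.6] p0.56 n1 top [135.4 171.2] p0.52 n1 [array([0.5465, 0.4087, 0.1436]), array([0.0026, 0.0026])]
clip_window  scene [151.3 233.9] p0
[... 458 characters left out ...]
st  scene [241.1 252.7] p0.92 n3 top [223.  215.3] p0.53 n1 [array([0.4496, 0.2237, 0.005 ]), array([0.0061, 0.0061])]
rest_seat  scene [241.  235.9] p0.76 n1 
stand  scene [146.6 275.9] p0.68 n1 top [146.1 171.6] p0.58 n1 [array([0.5621, 0.4217, 0.0018]), array([0.0048, 0.0048])]
full_spool  scene [174.8 227.2] p0.45 n1 top [214.2 142.8] p0.51 n1 [array([ 0.6441,  0.2549, -0.0035]), array([0.0037, 0.0037])]
cup  scene [156.9 239.7] p0.46 n1 top [188.8 144.8] p0.62 n2 [array([ 0.638 ,  0.3197, -0.0008]), array([0.0034, 0.0034])]
offcut  scene [289.4 270.4] p0.91 n2 top [241.8 264.4] p0.83 n1 [array([ 0.3288,  0.1793, -0.009 ]), array([0.0012, 0.0012])]
violin  top [140.7 179. ] p0.41 n1 
1.5
```

View pics/both0.png

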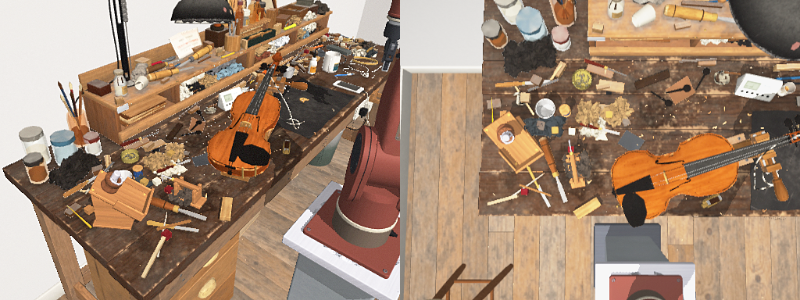

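```bash
python3 -c "
import cv2,numpy as np
a=cv2.imread('pics/top0.png')[110:280,90:270];b=cv2.imread('pics/scene0.png')[180:330,90:280]
cv2.imwrite('pics/crop0.png',np.hstack([cv2.resize(a,(400,378)),cv2.resize(b,(400,378))]))"
```

```text
(no output)
```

View pics/crop0.png

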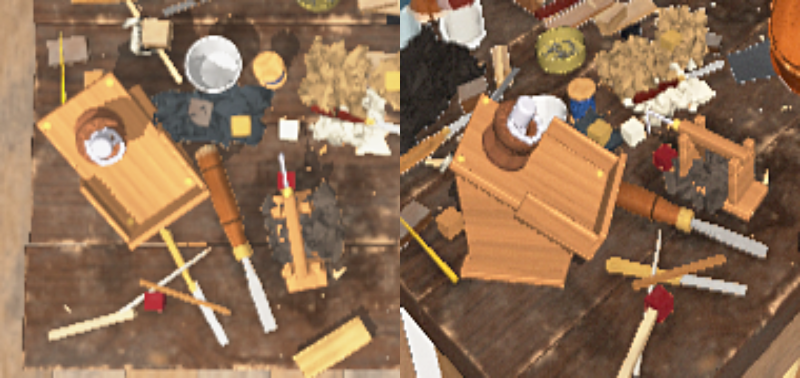

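The pictures show the stand at the left of the bench (reel near top-image (136,170)). The pick on its rest is at (221,205), the violin is mid-bench, and the cup and spool are behind. Next I check the wrist camera's mounting.

```bash
cat >> h.py <<'E'
from scipy.spatial.transform import Rotation as Ro
from scipy.optimize import least_squares
def Rq(q): return Ro.from_quat(np.r_[q[1:],q[0]]).as_matrix()
def qR(R): q=Ro.from_matrix(R).as_quat(); return np.r_[q[3],q[:3]]
def tool(z,y):
    z=np.array(z,float);z/=np.linalg.norm(z);y=np.array(y,float);y-=z*(y@z);y/=np.linalg.norm(y)
    return qR(np.c_[np.cross(y,z),y,z])
E
python3 - <<'E'
from h import *
m=camera_model('wrist');R=Rq(arm.current_eef_rot());p=np.array(arm.current_position())
Rc=np.array(m['R']);c=-Rc.T@m['t']
print(m['fov_y'],m['cx'],m['cy'],'cam in tool',R.T@(c-p),'axes',(Rc@R).round(3))
for P,y in [((.47,.22,.40),(-.1,1,0)),((.47,.22,.40),(.1,-1,0)),((.48,.37,.42),(-.64,.77,0)),((.48,.37,.42),(.64,-.77,0))]:
    print(kin.ik(P,tool((0,0,-1),y)))
E
python3 - <<'E'
from h import *
arm.line_to([.202,-.618,.43],rate=.4); print(arm.current_t())
q=np.array(arm.current_joint_positions()); print(q.round(3)); q[0]=-.45; q[2]=0; q[6]=-1.6
arm.movej(q); print(arm.current_t(),arm.current_position(),Rq(arm.current_eef_rot()).round(2))
for P,y,z in [((.46,.22,.38),(.1,-1,0),(0,0,-1)),((.46,.24,.04),(.1,-1,0),(0,0,-1)),((.47,.35,.42),(.64,-.77,0),(0,0,-1)),((.47,.34,.15),(.64,-.77,0),(.77*.545,.64*.545,-.84)),((.47,.34,.15),(-.64,.77,0),(.77*.545,.64*.545,-.84))]:
    print(np.round(kin.ik(P,tool(z,y)),2) if kin.ik(P,tool(z,y)) is not None else None)
E
```

```text
2.15
[ 1.148  0.32   0.056  1.084 -0.018  1.737 -0.057]
5.475 [0.60070603 0.24678618 0.43014383] [[ 0.91  0.41 -0.01]
 [ 0.41 -0.91  0.02]
 [ 0.   -0.02 -1.  ]]
[-0.53  0.01 -0.    1.54  0.    1.59 -2.  ]
[-0.53  0.26 -0.04  1.98  0.01  0.9  -2.05]
[-0.62  0.18 -0.12  1.28  0.02  1.68 -1.61]
[-0.54 -0.07 -0.17  2.23 -0.01  0.41 -1.57]
[-1.89 -0.34  1.07  2.27  0.68  0.53  1.  ]
```

```bash
cat > meas.py <<'E'
from h import *
import pickle,os
OBS='obs.pkl'
obs=pickle.load(open(OBS,'rb')) if os.path.exists(OBS) else []
def look(cam,names,png=None):
    m=camera_model(cam);im=grab_frame(cam)
    if png: save(im,png)
    for n in names:
        L=spotter.tip_of(n,cam)
        if L: obs.append((n,cam,m,L[0]['uv'],L[0]['p']))
    pickle.dump(obs,open(OBS,'wb'))
s,c=np.sin(np.radians(33)),np.cos(np.radians(33))
S=np.array([[c,0,-s],[0,1,0],[s,0,c]])  # clip axes in stand frame: x up slope, z spindle
F=np.array([0,0,.115])
STAND={'spindle_foot':F,'groove':F+S[:,2]*.039,'clip':F+S[:,2]*.039,'clip_window':F+S@[-.0153,0,.039],'reel':F,'stand':np.zeros(3)}
REST={'rest':np.zeros(3),'rest_seat':np.array([0,0,.055]),'pick':np.array([0,0,.055]),'hook_tip':np.array([.0905,0,.055-.0268])}
def fit(model,g):
    O=[o for o in obs if o[0] in model and o[4]>.3]
    def r(v):
        Z=Ro.from_euler('z',v[2]).as_matrix();out=[]
        for n,cam,m,uv,p in O:
            X=Z@model[n]+[v[0],v[1],0];f=192/np.tan(np.radians(m['fov_y'])/2)
            d=(np.array(m['R'])@X+m['t'])[2]
            out+=list((proj(m,X)-uv)*d/f*1000)  # mm
        return np.array(out)
    v=least_squares(r,g,loss='soft_l1',f_scale=2.,x_scale=[.01,.01,.1]).x
    e=r(v).reshape(-1,2)
    return v,[(o[0],o[1],e[i].round(1).tolist()) for i,o in enumerate(O)]
E
python3 - <<'E'
from meas import *
A=list(STAND)+list(REST)
look('wrist',A,'w1.png')
arm.movep([.47,.33,.33],tool((0,0,-1),(.5,-.85,0)))
look('wrist',A,'w2.png')
for m,g in((STAND,[.56,.42,.65]),(REST,[.45,.225,.1])):
    v,e=fit(m,g);print(v.round(4));[print(x) for x in e]
print(arm.current_t())
a,b=[cv2.imread(f'pics/w{i}.png') for i in(1,2)]
cv2.imwrite('pics/w12.png',np.hstack([cv2.resize(a,(400,300)),cv2.resize(b,(400,300))]))
E
```

```text
[0.5591 0.4232 0.6198]
('groove', 'wrist', [1.1, 0.2])
('clip', 'wrist', [-0.1, -0.3])
('clip_window', 'wrist', [0.9, 0.7])
('reel', 'wrist', [0.9, -4.5])
('spindle_foot', 'wrist', [0.7, 3.4])
('groove', 'wrist', [-0.7, -0.5])
('clip', 'wrist', [0.1, -1.7])
('clip_window', 'wrist', [-0.9, 1.2])
('reel', 'wrist', [-1.3, -4.5])
('stand', 'wrist', [-0.7, 3.2])
[0.4493 0.2247 0.1676]
('rest_seat', 'wrist', [1.2, 2.2])
('pick', 'wrist', [-1.5, 5.0])
('hook_tip', 'wrist', [1.0, -3.5])
('rest', 'wrist', [0.2, -2.7])
('rest_seat', 'wrist', [1.2, 0.0])
('pick', 'wrist', [-2.1, 0.3])
('hook_tip', 'wrist', [-0.4, -0.3])
7.3417
```

View pics/w12.png

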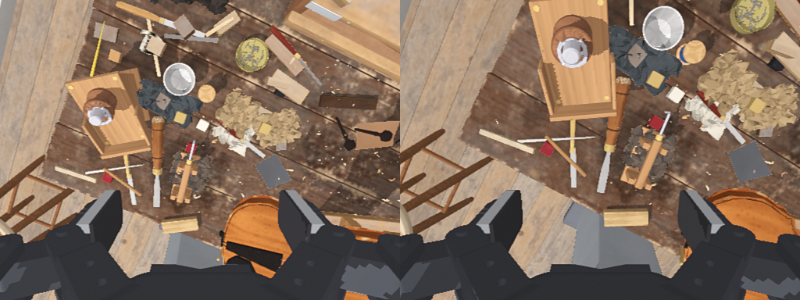

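```bash
python3 - <<'E'
from meas import *
v,e=fit(REST,[.45,.225,.17])
def q(v): return tool((0,0,-1),(np.sin(v[2]),-np.cos(v[2]),0))
arm.movep([v[0],v[1],.19],q(v)); gripper_to(.05)
look('wrist',list(REST),'w3.png')
v,e=fit(REST,v);print(v.round(4));[print(x) for x in e[-4:]]
print([ (o[0],np.round(o[3],1),round(o[4],2)) for o in obs[-4:]])
# independent: pick mask axis
m=obs[-1][2]
L=spotter.trace('pick','wrist')[0]; ys,xs=np.nonzero(L['mask']); 
P=np.array([atz(ray(m,(x,y)),.055)[:2] for x,y in zip(xs[::5],ys[::5])]); c=P.mean(0); u=np.linalg.svd(P-c)[2][0]
print('mask c',c,'yaw',np.arctan2(u[1],u[0]),'extent',((P-c)@u).min(),((P-c)@u).max(),L['p'])
print(arm.current_t())
E
```

```text
[0.4487 0.225  0.1694]
('rest', 'wrist', [3.3, -3.1])
('rest_seat', 'wrist', [1.2, -3.0])
('pick', 'wrist', [-1.6, 1.9])
('hook_tip', 'wrist', [1.2, -0.5])
[('rest', array([252.3, 172.6]), 0.63), ('rest_seat', array([254.1, 185.5]), 0.6), ('pick', array([257.3, 179.9]), 0.93), ('hook_tip', array([253.9,  73.8]), 0.98)]
mask c [0.46318456 0.22703586] yaw -2.9597077254542583 extent -0.07988488297893669 0.059712738042157924 0.78
8.825
```

View pics/w3.png

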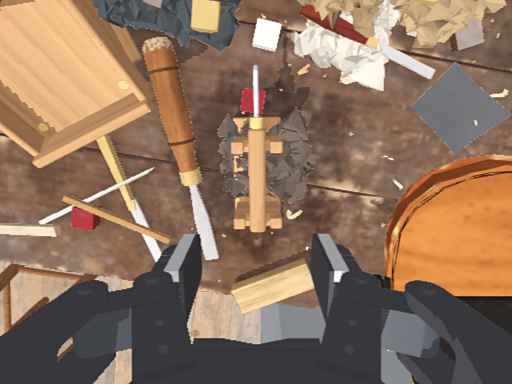

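The wrist picture shows the pick's handle running vertically at column ~257, rows 130–231, with the hook end at (255,70). The fingers are clear of everything. I compute the handle's centre from its ends, then grasp.

```bash
python3 - <<'E'
from meas import *
v,e=fit(REST,[.45,.225,.17])
m=obs[-1][2]; ax=np.array([np.cos(v[2]),np.sin(v[2])])
b=atz(ray(m,(258,231)),.062)[:2]; f=atz(ray(m,(257,130)),.062)[:2]
print('ends',(b-v[:2])@ax,(f-v[:2])@ax,'lat',(b-v[:2])@[-ax[1],ax[0]],(f-v[:2])@[-ax[1],ax[0]])
q=tool((0,0,-1),(np.sin(v[2]),-np.cos(v[2]),0))
np.save('rest.npy',v)
arm.line_to([v[0],v[1],.037],rot=q,rate=.2)
print(arm.current_position(),arm.current_ft_force())
gripper_to(.005); print(arm.current_opening(),arm.current_gripper_force(),arm.current_ft_force(),arm.current_t())
np.save('graspq.npy',arm.current_eef_rot());np.save('graspp.npy',arm.current_position())
arm.line_to([v[0],v[1],.21],rate=.25)
look('wrist',['hook_tip','pick'],'w4.png')
m=camera_model('wrist');R=Rq(arm.current_eef_rot());p=np.array(arm.current_position())
uv=obs[-2][3]; print(obs[-2][0],uv,obs[-2][4]); 
exp=p+R@[.0905,0,-.019+.0268]; print('expected px',proj(m,exp),arm.current_t())
E
```

```text
ends -0.04224943041278196 0.04472047954047715 lat -0.0021062703449832047 -0.0013144206869174096
[0.44931044 0.22540874 0.03790062] [0.75951422 0.82218183 0.98751126]
0.013112889127114816 58.62734377384186 [-1.56154527 -0.99022665  6.07720838] 10.1583
hook_tip [256.2, 40.2] 0.65
expected px [255.15491226  40.5579039 ] 11.15
```

View pics/w4.png

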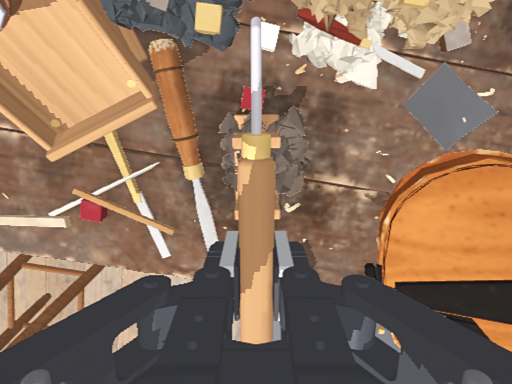

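The pick is firmly held; the hook's predicted pixel (255,40.6) matches the report (256,40). Moving on to the pre-hook pose above the window.

```bash
cat >> meas.py <<'E'
HT=np.array([.0905,0,.0268-.0175])
def clipframe(v):
    Z=Ro.from_euler('z',v[2]).as_matrix(); return Z@STAND['groove']+[v[0],v[1],0], Z@S
def hookpose(v,off,HT=HT):
    g,C=clipframe(v); R=np.c_[C[:,0],-C[:,1],-C[:,2]]
    return g+C@np.array(off)-R@HT, qR(R)
STAND.pop('reel')
E
python3 - <<'E'
from meas import *
v,e=fit(STAND,[.56,.42,.62]);print(v)
p,q=hookpose(v,[-.0155,0,.050]); pl,_=hookpose(v,[-.0155,0,-.001]); p2,_=hookpose(v,[-.06,0,.01])
print(p,kin.ik(p,q) is not None, kin.ik(pl,q), kin.ik(p2,q) is not None)
a=np.array(arm.current_position()); arm.movep((a+p)/2+[0,0,.09],q); arm.movep(p,q)
look('wrist',['clip_window','groove','clip','hook_tip'],'w5.png')
m=camera_model('wrist');g,C=clipframe(v)
print([(o[0],np.round(o[3],1),round(o[4],2)) for o in obs[-4:]])
print('exp win',proj(m,g+C@[-.0153,0,0]),'groove',proj(m,g),'hook',proj(m,np.array(arm.current_position())+Rq(arm.current_eef_rot())@HT))
v,e=fit(STAND,v);print(v);[print(x) for x in e];print(arm.current_t(),p,arm.current_position())
E
```

```text
[0.55971869 0.42349879 0.61493066]
[0.44337415 0.34132656 0.13970958] True [-0.60162975  0.02916864 -0.18772139  2.26398313  0.34604916  0.29630185
 -2.04657992] True
[('pick', array([255.9, 263.1]), 0.74), ('clip_window', array([254.1,  58.1]), 0.76), ('groove', array([257.3,  28.4]), 0.86), ('hook_tip', array([257.1,  38. ]), 0.94)]
exp win [254.59366625  61.28536535] groove [254.52322737  32.23333881] hook [255.85444118  42.46375274]
[0.55977341 0.42335481 0.61700816]
('groove', 'wrist', [1.2, -0.5])
('clip', 'wrist', [-0.1, -1.0])
('clip_window', 'wrist', [0.9, 0.0])
('spindle_foot', 'wrist', [0.9, 2.7])
('groove', 'wrist', [-0.5, -1.2])
('clip', 'wrist', [0.2, -2.4])
('clip_window', 'wrist', [-0.8, 0.5])
('stand', 'wrist', [-0.5, 2.5])
('clip_window', 'wrist', [0.1, -0.2])
('groove', 'wrist', [-1.8, -0.1])
12.5833 [0.44337415 0.34132656 0.13970958] [0.44449972 0.3413999  0.14163527]
```

View pics/w5.png

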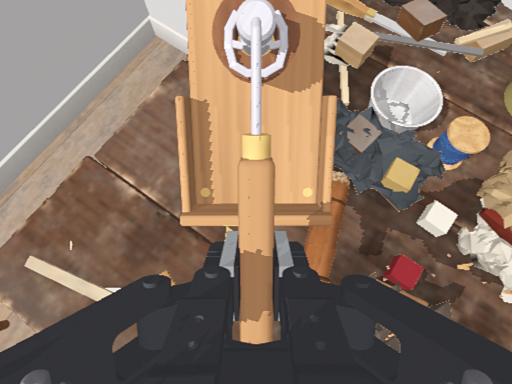

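```bash
python3 - <<'E'
from meas import *
v,e=fit(STAND,[.56,.42,.62])
m=[o for o in obs if o[0]=='hook_tip'][-1][2]; R=np.array(m['R']); 
p=np.array(arm.current_position());T=Rq(arm.current_eef_rot())
for n,x in (('handle front top',[.045,0,-.0245]),('handle back top',[-.045,0,-.0245]),('shank end top',[.0938,0,-.0193])): print(n,proj(m,p+T@x))
g,C=clipframe(v)
for x in(-.02525,-.02075): print('bridge',x,proj(m,g+C@[x,0,.002]))
print('spindle end',[proj(m,g+C@[x,0,.022]) for x in(-.01,.01)],'board edges',[proj(m,g+C@[-.0,y,-.039]) for y in(-.046,.046)],'lip',[proj(m,g+C@[-.105,0,-.039])])
print(arm.current_position(),arm.current_ft_force(), hookpose(v,[-.0155,0,.05])[0])
im=cv2.imread('pics/w5.png')[0:170,180:340]; cv2.imwrite('pics/c5.png',cv2.resize(im,(640,680))[:600])
E
```

```text
handle front top [254.88449426 159.89707506]
handle back top [255.25297643 368.03962623]
shank end top [254.66576474  11.49412353]
bridge -0.02525 [254.30925111  76.00936858]
bridge -0.02075 [254.2684164  67.5990894]
spindle end [array([254.05288315,  40.80179759]), array([253.83200056,  -4.11162359])] board edges [array([323.13394328,  40.24453704]), array([185.3662953 ,  40.75806736])] lip [array([254.98952314, 192.16112636])]
[0.44449972 0.3413999  0.14163527] [-0.63532619 -0.09285905 -1.22184656] [0.44359978 0.34094114 0.13970958]
```

View pics/c5.png

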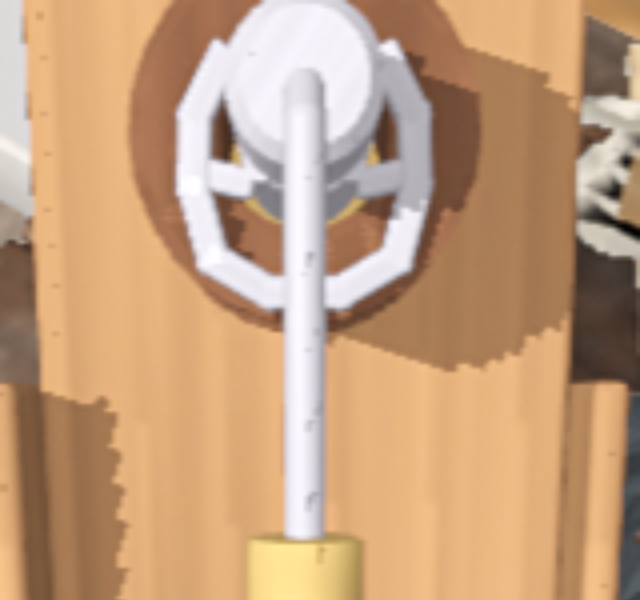

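```bash
python3 - <<'E'
from meas import *
v,e=fit(STAND,[.56,.42,.62]); g,C=clipframe(v)
def off(): 
    return C.T@(np.array(arm.current_position())+Rq(arm.current_eef_rot())@HT-g)
o=off(); y0=o[1]; print('tip now',o.round(4))
q=hookpose(v,[0,0,0])[1]
bias=C.T@(np.array([0.44337415,0.34132656,0.13970958])-np.array(arm.current_position()))
cmd=lambda x,y,z: hookpose(v,np.array([x,y,z])+bias)[0]
arm.line_to(cmd(-.016,y0,.028),rot=q,rate=.1); arm.dwell(.15); o=off();print('pre',o.round(4),arm.current_t())
bias+=np.array([-.016,y0,.028])-o
hit=arm.line_to(cmd(-.016,y0,-.0035),rot=q,rate=.04,until_force=3); arm.dwell(.1)
print(hit,off().round(4),arm.current_ft_force(),arm.current_t())
im=grab_frame('wrist');save(im,'w6.png')
np.savez('st.npz',v=v,bias=bias,y0=y0)
a=cv2.resize(cv2.imread('pics/w6.png')[0:150,180:340],(400,375))
im=grab_frame('scene');save(im,'s6.png'); b=cv2.resize(cv2.imread('pics/s6.png')[190:270,90:175],(400,375))
cv2.imwrite('pics/c6.png',np.hstack([a,b]))
E
```

```text
tip now [-0.0136 -0.0004  0.0513]
pre [-0.0173  0.0001  0.0275] 13.1167
True [-0.0177 -0.0004 -0.0048] [-0.76722337 -0.62689364  3.65620524] 13.9917
```

View pics/c6.png

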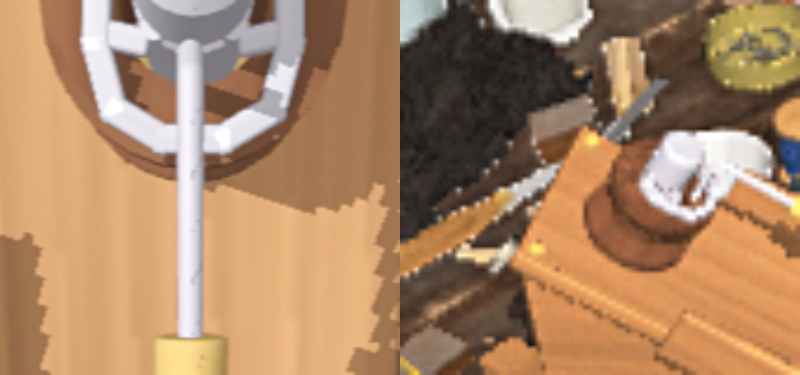

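Left: the hook passes inside the ring, short of the bridge. Right: the scene camera shows the hook between spindle and bridge. It stopped on the reel's top, so I pull now.

```bash
python3 - <<'E'
from meas import *
d=np.load('st.npz');v,bias=d['v'],d['bias']; g,C=clipframe(v)
off=lambda:C.T@(np.array(arm.current_position())+Rq(arm.current_eef_rot())@HT-g)
q=hookpose(v,[0,0,0])[1]; cmd=lambda o: hookpose(v,np.array(o)+bias)[0]
o=off();print(o)
for dx in(.010,.020,.034):
    arm.line_to(cmd(o+[-dx,0,.0008]),rate=.05); print(off().round(4),C.T@arm.current_ft_force())
arm.dwell(.1)
im=grab_frame('wrist');save(im,'w7.png');print(spotter.tip_of('clip','wrist')[:1],camera_model('wrist')['t'])
im=grab_frame('scene');save(im,'s7.png')
a=cv2.resize(cv2.imread('pics/w7.png')[0:240,140:380],(400,400));b=cv2.resize(cv2.imread('pics/s7.png')[190:290,90:190],(400,400))
cv2.imwrite('pics/c7.png',np.hstack([a,b]));print(arm.current_t())
E
```

```text
[-0.01770269 -0.00048458 -0.00474006]
[-0.0302 -0.0008 -0.0053] [-0.31515333 -0.88609632 -0.75394412]
[-0.0392 -0.0005 -0.005 ] [-0.25855481 -0.15623143 -0.63446593]
[-0.0526 -0.0005 -0.0048] [ 0.03687106  0.74354361 -1.17419257]
[{'uv': [258.2, 159.4], 'p': 0.85}] [0.0213144  0.58065438 0.05763445]
15.475
```

View pics/c7.png

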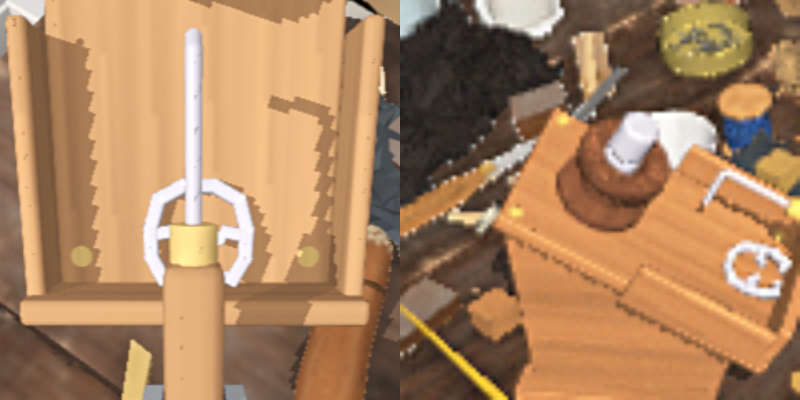

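The clip lies in the trough at the lip. I put the pick back.

```bash
python3 - <<'E'
from meas import *
d=np.load('st.npz');g,C=clipframe(d['v'])
r=np.load('rest.npy');q=tool((0,0,-1),(np.sin(r[2]),-np.cos(r[2]),0)); gp=np.load('graspp.npy')
a=np.array(arm.current_position())
arm.line_to(a+C@[0,0,.07],rate=.25)
arm.movep([r[0],r[1],.21],q)
arm.line_to([r[0],r[1],.085],rot=q,rate=.25); arm.dwell(.1)
e=np.array(arm.current_position())-gp;print('err',e)
t=np.array([r[0],r[1],.0365])-np.r_[e[:2],0]
print(arm.line_to(t,rot=q,rate=.06,until_force=8),arm.current_position(),arm.current_ft_force())
gripper_to(.05);arm.dwell(.3)
print(arm.current_t(),arm.current_opening())
arm.line_to([t[0],t[1],.19],rate=.25)
look('wrist',['pick','hook_tip','rest_seat'],'w8.png')
print([(o[0],np.round(o[3],1),atz(ray(o[2],o[3]),.028 if o[0]=='hook_tip' else .055).round(4)) for o in obs[-3:]],r,arm.current_t())
E
```

```text
err [0.00031195 0.0004522  0.04870595]
True [0.44765452 0.22419041 0.0380366 ] [-2.42938958 -0.82738691  8.16522376]
18.9833 0.0500658874087606
[('pick', array([255.8, 179.9]), array([0.4486, 0.224 , 0.055 ])), ('hook_tip', array([257.6,  71.7]), array([0.5369, 0.2375, 0.028 ])), ('rest_seat', array([255.9, 177. ]), array([0.4512, 0.2244, 0.055 ]))] [0.44866479 0.22504874 0.16941715] 19.9417
```

View pics/w8.png

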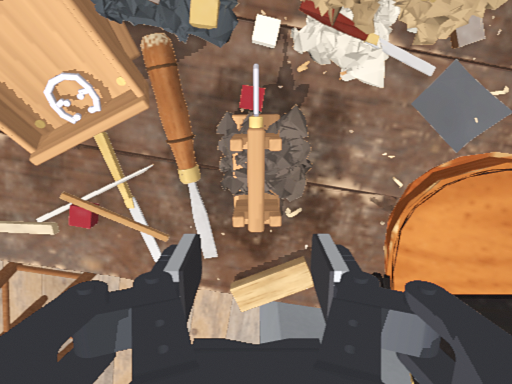

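The pick is back on the rest (handle centre (0.4486, 0.224), matching the seat). The clip lies in the trough at (75,95). Before taking the reel I check the placing spot against the violin mask.

```bash
python3 - <<'E'
from meas import *
d=np.load('st.npz');v=d['v'];g,C=clipframe(v);R=np.c_[C[:,0],-C[:,1],-C[:,2]];q=qR(R)
P=np.array([.62,-.03,0]);
for cam in('top','scene'):
    im=grab_frame(cam);save(im,cam+'9.png');m=camera_model(cam)
    L=spotter.trace('violin',cam)
    if not L: print('none');continue
    M=L[0]['mask'];dt=cv2.distanceTransform((~M).astype(np.uint8),cv2.DIST_L2,5)
    print(cam,L[0]['p'],L[0]['rect'])
    for z in(0,.03,.08,.15,.25):
        o=[]
        for dx,dy in((0,0),(-.04,0),(0,-.055),(0,.055),(-.04,-.055)):
            c,r=proj(m,P+[dx,dy,z]).astype(int); o.append((c,r,round(float(dt[r,c]))))
        print(z,o)
for z in(.06,-.035,.05):
    print(np.round(kin.ik(g+C@[0,0,z],q),2))
for z in(.35,.004): print(np.round(kin.ik(P+[0,0,z],tool((0,0,-1),(0,-1,0))),2))
E
```

```text
none
none
[-0.68  0.01 -0.08  2.04  0.16  0.53 -1.83]
[-0.7   0.2  -0.05  2.01  0.23  0.37 -1.89]
[-0.68  0.03 -0.08  2.04  0.17  0.51 -1.84]
[-0.28  0.24  0.32  1.36 -0.08  1.55 -1.53]
[-0.24  0.49  0.27  1.77 -0.16  0.9  -1.47]
```

```bash
python3 - <<'E'
from meas import *
d=np.load('st.npz');v=d['v'];g,C=clipframe(v);R=np.c_[C[:,0],-C[:,1],-C[:,2]];q=qR(R)
off=lambda:C.T@(np.array(arm.current_position())-g)
gripper_to(.075)
a=np.array(arm.current_position()); pre=g+C@[0,0,.07]
arm.movep((a+pre)/2+[0,0,.08],q)
arm.movep(pre,q);arm.dwell(.1); b=np.array([0,0,.07])-off(); print('bias',b)
hit=arm.line_to(g+C@(np.array([0,0,-.035])+b),rot=q,rate=.12,until_force=8);arm.dwell(.1)
print(hit,off(),arm.current_ft_force(),arm.current_t())
if not hit:
    gripper_to(.02);print(arm.current_opening(),arm.current_gripper_force(),C.T@arm.current_ft_force())
    o=off();print(o)
    print(arm.line_to(g+C@(o+[0,0,.03]+b*[1,1,1]),rot=q,rate=.08,until_force=25),C.T@arm.current_ft_force(),off())
    im=grab_frame('wrist');save(im,'w9.png');print(arm.current_opening(),arm.current_t())
E
```

```text
bias [0.0001238  0.00133367 0.00034199]
False [ 0.00088389  0.00136658 -0.03387834] [ 0.03613659 -0.42577451 -0.20393201] 22.8
0.04737624131055201 58.208748204633594 [-4.28461325 -1.91416791 20.09338857]
[ 0.00060068  0.00029533 -0.03342832]
True [ 0.28198159 -0.14994472 -0.28627405] [ 0.0004608   0.0001852  -0.02944864]
0.04716459087496629 23.4583
```

View pics/w9.png

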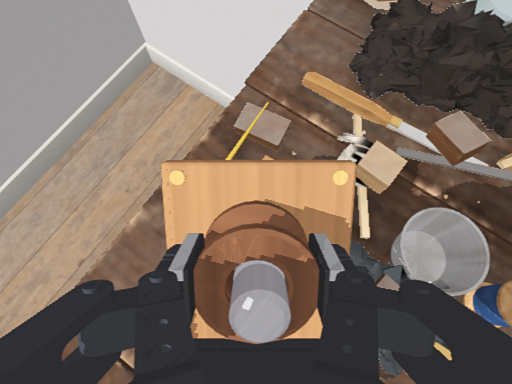

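The reel is gripped by its flange (both pads on it, around (185,270) and (330,270)). The stop was only the relief of the closing preload, so I continue the lift.

```bash
python3 - <<'E'
from meas import *
d=np.load('st.npz');v=d['v'];g,C=clipframe(v);R=np.c_[C[:,0],-C[:,1],-C[:,2]];q=qR(R)
off=lambda:C.T@(np.array(arm.current_position())-g)
o=off(); hit=arm.line_to(g+C@(np.array([o[0],o[1],.055])),rot=q,rate=.12,until_force=12);print(hit,off(),C.T@arm.current_ft_force())
im=grab_frame('scene');save(im,'s10.png');im=grab_frame('wrist');save(im,'w10.png')
m=camera_model('scene');V=spotter.trace('violin','scene');print('violin',[(x['p'],x['rect']) for x in V])
if not hit:
    a=np.array(arm.current_position());qd=tool((0,0,-1),(0,-1,0))
    arm.movep(a+[.02,0,.2],q)
    arm.movep([.62,-.03,.36],qd)
    im=grab_frame('scene');save(im,'s11.png');im=grab_frame('wrist');save(im,'w11.png')
    print(arm.current_position(),arm.current_opening(),arm.current_t(),arm.current_joint_positions())
    a=cv2.imread('pics/w11.png');b=cv2.imread('pics/s11.png')
    cv2.imwrite('pics/c11.png',np.hstack([cv2.resize(a,(400,300)),cv2.resize(b[60:300,130:450],(400,300))]))
E
```

```text
False [-6.60761957e-04  1.33696481e-05  5.41390596e-02] [-0.76793858 -0.41425562 -2.25745113]
violin []
[ 0.61999834 -0.02847369  0.36007815] 0.04741044747461763 26.9667 [-0.29137353  0.24377843  0.33816022  1.33727917 -0.08076882  1.57341672
 -1.53112448]
```

View pics/c11.png

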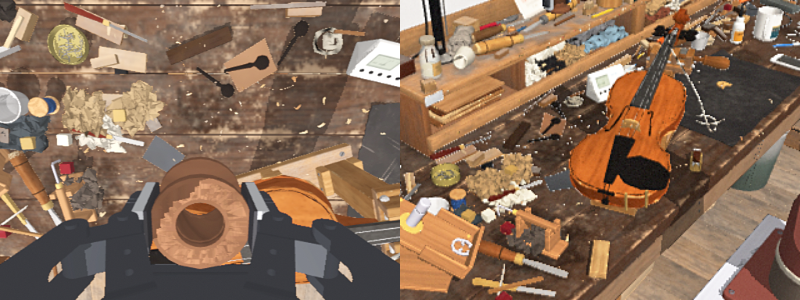

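The left picture shows the reel held level with the violin's edge lower right of it (about display (290,178)). The right shows the clear bench patch and the clip in the trough. I compute the violin edge's clearance from that pixel at several heights.

```bash
python3 - <<'E'
from meas import *
m=camera_model('wrist')
for px in((340,228),(371,228),(420,250),(450,280)):
    print(px,[(z,atz(ray(m,px),z)[:2].round(3).tolist()) for z in(.25,.2,.1,.0)])
# violin-coloured pixels (orange) left of the gripper in the scene picture, at column range near the spot
P=np.array([.62,-.03,0]);ms=camera_model('scene')
print([proj(ms,P+[0,0,z]).round() for z in(0,.1,.2)])
im=cv2.cvtColor(cv2.imread('pics/s11.png'),cv2.COLOR_BGR2HSV)
mk=cv2.inRange(im,(6,170,120),(14,255,255))
n,lab,st,ce=cv2.connectedComponentsWithStats(mk)
print([(s.tolist()) for s in st[1:] if s[4]>300])
q=tool((0,0,-1),(0,-1,0))
for p in((.62,-.03,.006),(.65,0,.006)):print(kin.ik(p,q))
E
```

```text
(340, 228) [(0.25, [0.587, -0.097]), (0.2, [0.568, -0.111]), (0.1, [0.529, -0.138]), (0.0, [0.49, -0.165])]
(371, 228) [(0.25, [0.587, -0.122]), (0.2, [0.568, -0.141]), (0.1, [0.529, -0.178]), (0.0, [0.49, -0.215])]
(420, 250) [(0.25, [0.568, -0.165]), (0.2, [0.544, -0.192]), (0.1, [0.498, -0.245]), (0.0, [0.451, -0.299])]
(450, 280) [(0.25, [0.54, -0.194]), (0.2, [0.511, -0.226]), (0.1, [0.454, -0.292]), (0.0, [0.396, -0.357])]
[array([254., 184.]), array([254., 155.]), array([255., 124.])]
[[265, 116, 94, 107, 4197], [91, 147, 22, 39, 324]]
[-0.25878973  0.49370083  0.2966737   1.76825688 -0.17698558  0.905703
 -1.45669512]
[-0.28030828  0.54170802  0.27624579  1.68998828 -0.17577996  0.93425475
 -1.50762699]
```

```bash
python3 - <<'E'
from meas import *
q=tool((0,0,-1),(0,-1,0)); x,y=.632,-.018
arm.movep([x,y,.30],q); arm.line_to([x,y,.03],rot=q,rate=.2)
hit=arm.line_to([x,y,.002],rate=.04,until_force=6)
print(hit,arm.current_position(),arm.current_ft_force(),arm.current_t())
gripper_to(.065);print(arm.current_opening(),arm.current_ft_force())
arm.line_to([x,y,.30],rot=q,rate=.2);arm.dwell(.2)
for cam in('wrist','top','scene'):
    m=camera_model(cam);im=grab_frame(cam);save(im,cam+'12.png')
    L=spotter.trace('reel',cam);T=spotter.tip_of('reel',cam)
    print(cam,[(l['p'],l['rect']) for l in L[:1]],[(t['p'],np.round(t['uv'],1),atz(ray(m,t['uv']),0).round(3)) for t in T[:1]])
    # outline of an upright reel at the spot, for comparison
    a=np.linspace(0,2*np.pi,60);c=np.array([proj(m,np.array([x+.025*np.cos(t),y+.025*np.sin(t),z])) for t in a for z in(0,.034)])
    lo,hi=c.min(0),c.max(0);print('  upright rect',((lo+hi)/2).round(1),(hi-lo).round(1))
print(arm.current_t(),arm.current_ft_force())
E
```

```text
True [ 0.63157847 -0.01786804  0.00450639] [-1.33248972  0.66380375  5.5057012 ] 29.4333
0.06491695189553293 [-0.13950242  0.60385729 -0.53439528]
wrist [(0.75, [255.2, 158.8, 40.3, 43.6])] [(0.93, array([254.5, 156.7]), array([ 0.626, -0.017,  0.   ]))]
  upright rect [255.6 155. ] [40.4 42.7]
top [(0.66, [322.4, 146.3, 23.9, 15.2])] [(0.76, array([319.8, 150.4]), array([ 0.621, -0.019,  0.   ]))]
  upright rect [320.5 144.9] [21.9 22.2]
scene [(0.74, [248.6, 181.3, 13.7, 20.8])] [(0.84, array([247.6, 184.4]), array([ 0.633, -0.016,  0.   ]))]
  upright rect [248.3 179.6] [17.  18.9]
32.025 [-0.5684713   0.55059158 -0.06718543]
```

The reel's outline in the wrist view (40 x 44 px) matches an upright reel at the spot (40 x 43 px). I hand it in.

```bash
python3 -c "
from h import *
print(arm.close_job())"
```

```text
the job is handed in; nothing more can be done
None
```

I handed the job in at about 32 s; the verdict isn't shown to me. The last checks put the clip in the trough, the pick back on its rest and the reel upright at about (0.63, -0.02), but I viewed 12 pictures, two over the limit of 10.

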